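# Read the pastry slab with a surface thermometer

### The job

First move the spice jar off the stone slab and stand it upright on the bare table; then take the surface thermometer out of its wooden stand. Set its foot inside the ring inlaid in the slab and finish while still holding it there: upright, its display facing back towards the robot, pressed lightly so that the spring foot is about half way in. Leave the lemon, the mug and the heart-shaped cutter alone.

Things in the scene. Friction and masses are not known exactly. Their poses are not given: they have to be found in the camera images.
- slab: Grey stone pastry slab, 150 x 200 mm (its x and y), fixed; origin on the table under its centre, its top 16 mm above that, z up.
- ring (a point): Centre of the thin dark steel ring inlaid flush in the slab's top, inner diameter 36 mm; it lies at (20, 45, 16) mm in the slab's frame and has the slab's axes; the slab's x points away from the robot, turned up to 0.4 rad. The spice jar stands over it at the start.
- stand: Wooden block, fixed, 64 x 64 mm (84 x 84 mm foot of 8 mm) and 85 mm high, with an upright bore of 22 mm diameter right through its middle; origin on the table under its centre, z up. The thermometer hangs in it.
- probe: Surface thermometer, 0.1 kg: a white box-shaped head 24 mm deep (x), 36 mm wide (y), 60 mm high (z) above a 13 mm steel stem with a sprung foot. Origin at the centre of the head's underside, z up along the head; the display, with a 5 mm hood over it, is on the face towards its own -x, the +-y sides are plain and flat. In the stand the head's underside rests on the block's top, so the whole head stands clear above; lift it at least 90 mm straight up to free it.
- foot (a point): Centre of the underside of the thermometer's flat steel foot (14 mm diameter), on the head's centre line, 70 mm below probe's origin when the spring is out.
- plunger (a joint): Travel of the sprung foot into the stem, 0 (out) to 0.010 m (fully in). It takes 0.8 N to start moving, and 0.35 N more for each mm: 2.6 N half way.
- spice_jar: Round glass spice jar with a white lid and green label, 47 mm diameter, 98 mm high, 0.09 to 0.145 kg; origin at the centre of its underside, z up.
- lemon: Lemon, about 71 x 53 x 51 mm, lying on the table; bystander, origin at its underside.
- mug: Dark enamel mug, 88 mm diameter, 80 mm high, with a handle that makes it 112 mm long; bystander, origin at the centre of its underside.
- cutter_heart: Heart-shaped tin biscuit cutter, 50 x 55 mm, 24 mm high; bystander, origin at its underside.
- behind (a point): A point in the air 100 mm behind the thermometer (its own +x, away from the display), level with probe's origin.
- table_point (a point): A fixed point on the table top, 0.6 m straight ahead of the robot; its axes are the world's (x ahead of the robot, y left, z up).

How it is judged (in metres and radians):
On the way, in this order (a step that is already met when the one before it is completed fails the run):
1. the spice jar stands upright on the bare table, off the slab, let go (height (world z) of spice_jar between -0.006 and 0.006 m and angle between spice_jar's own z axis and vertical below 0.1 rad and contact force between spice_jar and slab below 0.1 N and linear speed of spice_jar below 0.03 m/s and contact force between each of the arm, the fingers and spice_jar below 0.1 N), for 0.2 s.
2. the thermometer is held by the fingers, clear above its stand (contact force between the fingers and probe above 1 N and height (world z) of foot above 0.09 m), for 0.2 s.
At the end, for the whole second after the job is handed in: Thermometer gripped and still: foot within 11 mm of the ring's centre, 2 to 8 mm in, pressing the slab with 0.8 to 8 N, upright within 0.12 rad, display within 0.7 rad of straight back (-x), clear of stand and jar. Jar upright (0.1 rad) at rest on the table, off the slab, let go (all of step 1 and horizontal distance between foot and ring below 0.011 m and value of joint plunger between 0.002 and 0.008 m and contact force between probe and slab between 0.8 and 8 N and angle between probe's own z axis and vertical below 0.12 rad and angle between the x axis of probe and the x axis of table_point, either way round below 0.7 rad and x of behind in the frame of ring above 0 m and contact force between the fingers and probe above 1 N and contact force between probe and stand below 0.1 N and contact force between probe and spice_jar below 0.1 N and linear speed of probe below 0.02 m/s); the arm keeps its last pose, push and grip.
It fails at once if the thermometer is pressed hard on the slab (over 15 N) (contact force between probe and slab above 15 N).
It fails at once if the spice jar is tipped over (angle between spice_jar's own z axis and vertical above 0.6 rad).
It fails at once if the lemon, mug or heart cutter is shifted by more than 30 mm (distance of any of lemon, mug, cutter_heart from where it was at the start of the episode above 0.03 m).
It also fails if it takes over 64 s, if anything falls off the work surface, if the arm or the gripper's body presses on something with over 40 N, if the wrist force passes 120 N, or if a joint passes its speed limit or range.

### The arm

A 6-joint arm with a two-finger parallel gripper is mounted at the origin on a cart in front of the work surface, level with it; the furniture and walls round the work are solid. World frame = base frame: x ahead of the robot, y to its left, z up, the work surface at z = 0. Lengths are in mm, angles in rad, forces in N, time in s.
With the tool pointing down it reaches from about 425 to 925 mm from the base axis. Payload 12.5 kg.
Tool frame: the origin (TCP) lies at the very end of the fingers, on their centre line; the grasp point (between the pads) lies bot.grip_depth behind it (bot.grip_depth is the distance from the TCP to the grasp point, in mm); z points along the fingers, y is the direction in which the jaws open and shut (so a half turn about z gives the same grasp; the last joint's range is limited). The gripper opens to 85 mm and grips with 20 to 120 N. Pads are 22 mm wide; open, the fingers measure 114 mm over their backs; the gripper's body (76 mm by 85 mm) begins 54 mm behind the grasp point. The pads swing forward as they close: fully open they stand 13 mm farther back than shut.
Start: joints at [-1.255, 0.491, 1.559, -0, 1.092, -0.106], TCP at [255.901, -570.228, 231.327] pointing down, gripper open.
Joint ranges: [-3.1, 3.1], [-0.84, 2.19], [0.05, 2.79], [-1.13, 4.28], [0.06, 2.93], [-2.69, 2.69]. Speed limits (rad/s): [2.22, 2.22, 2.79, 3.14, 3.14, 3.14].

### API

Orientations are given as a unit quaternion [w, x, y, z].
In Python, from station import bot gives the robot as it stands. The module is installed in compiled form; this text tells all that it offers.
- The arm moves only by the tool drive_tool, never from a script. Its argument "motion" is a list of rows, each an object with "xyz": the shift along the tool's x, y, z in mm, a list of three; "rot": the turn, a rotation vector about the tool's x, y, z in degrees, a list of three. In form: [{"xyz": [tx, ty, tz], "rot": [wx, wy, wz]}, ...]. A call has exactly 10 rows; each row shifts and turns the pose as measured when the row begins, along the tool's axes as they then stand; what a row does not reach is not made up. A row lasts 1/12 s, in which the tool goes at most 41.7 mm and 7.16 degrees, less where a joint would pass 70% of its speed; a pose out of reach is approached as far as the arm can. A call with a gripper value outside its range is refused whole. "grip" is the opening in per cent of the stroke, from 0 (shut) to 100 (fully open), set as the call begins (left out, the last holds). The fingers move at their own pace and stop on an object; "force" is the grip in N (left out, the last holds). Time passes only in rows, so rows that do not move let the fingers close, or fill a call up. It gives the time, the measured TCP pose, the force and the opening at its end, in the units of the state.
- bot.sense(): the state, without advancing time (a new reading comes with each control period).
- bot.read_camera(name): name is "side" or "top" or "wrist"; returns (picture, depth): 480x640x3 uint8, red, green, blue; 480x640 float32, mm along the optical axis (not along the pixel's ray), 0 where there is no reading.
- bot.camera_params(name): a dict with "K" (3x3 intrinsics, pixels), "rvec" (rotation vector, rad) and "tvec" (3), from world to camera coordinates, as OpenCV has them. Camera axes: x right, y down, z forward; pixel columns grow to the right and rows downward; lengths in mm; the calibration is good to about 2 mm. A picture is of the moment at which its call begins: read the wrist's pose just before it. camera_params takes no time and is no camera call; for the wrist camera it gives the pose at the moment of the call.
- bot.hand_in(): hands the job in, once; it reports no verdict.
The state is a dict: "time": time; "joint_pos": joint angles; "qvel": joint speeds; "effort": joint torques, N m; "tcp_pos": TCP position; "eef_rot": TCP orientation; "ft_force": force on the tool from outside, world axes, zero at the start; "moment": the same for the moment, N m; "width": finger opening in mm.
Only numpy, scipy, OpenCV 4.12 (cv2) and the standard library are available. Lean on these libraries where they do the work, as an engineer would, in place of code of your own. Each camera call takes 0.05 s, during which the arm holds its last target. There are 200 camera calls.

## Working session

There is one attempt and no reset: what is moved stays moved. The work goes in short steps, Python scripts to look and compute and a tool call to move; the robot and the scene stay as the last step left them, time stands still between calls to the robot, and variables do not carry over. Pictures are saved under pics/ and viewed, about 8 in all and at most 12, crops included, and the job is handed in when it is done.

Besides the shell and the picture viewer there is one more tool, called after "Request:" as name([rows], argument=value, ...), one row to a line, values as JSON. drive_tool: Moves the arm, as the interface text tells. Its arguments: {"type":"object","properties":{"motion":{"type":"array","items":{"type":"object","properties":{"xyz":{"type":"array","items":{"type":"number"}},"rot":{"type":"array","items":{"type":"number"}}}}},"grip":{"type":"number"},"force":{"type":"number"}},"required":["motion"]}

```bash
mkdir -p pics
cat > h.py <<'E'
import numpy as np, cv2
from station import bot
from scipy.spatial.transform import Rotation as R
def cam(n):
    p=bot.camera_params(n); K=np.array(p['K'],float); Rm=cv2.Rodrigues(np.array(p['rvec'],float))[0]; t=np.array(p['tvec'],float).ravel()
    return K,Rm,t
def shot(n):
    c=cam(n); im,d=bot.read_camera(n); return im,d,c
def cloud(d,c):
    K,Rm,t=c; v,u=np.mgrid[0:480,0:640]
    P=np.stack([(u-K[0,2])/K[0,0]*d,(v-K[1,2])/K[1,1]*d,d],-1)
    W=(P-t)@Rm; W[d<=0]=np.nan; return W
def plane(u,v,z,c):
    K,Rm,t=c; o=-Rm.T@t; r=Rm.T@np.array([(u-K[0,2])/K[0,0],(v-K[1,2])/K[1,1],1]); return o+r*(z-o[2])/r[2]
def save(n,im): cv2.imwrite(f'pics/{n}.png',im[...,::-1])
E
python3 - <<'E'
from h import *
s=bot.sense();print({k:np.round(v,3).tolist() for k,v in s.items()},bot.grip_depth)
a=[]
for n in('top','side'):
    im,d,c=shot(n);np.savez(n,im=im,d=d,K=c[0],R=c[1],t=c[2]);save(n,im)
    print(n,c[0][0,0],-c[1].T@c[2],c[1][2])
E
```

```text
{'time': 0.0, 'joint_pos': [-1.255, 0.492, 1.559, -0.0, 1.092, -0.106], 'qvel': [-0.001, 0.001, -0.001, -0.001, -0.0, -0.0], 'effort': [0.0, -61.845, -26.16, -0.0, 0.004, 0.0], 'tcp_pos': [255.816, -569.983, 230.702], 'eef_rot': [-0.001, 0.978, 0.209, -0.0], 'ft_force': [-0.443, -0.189, 0.269], 'moment': [0.017, 0.019, -0.003], 'width': 85.2} 18.700000000000003
top 566.0070378835846 [ 470.79923832   16.45699166 1429.79182188] [ 0.12670412  0.0042032  -0.99193165]
side 446.1992382805141 [ 527.57168664 -978.02454537  499.59913253] [ 0.09904377  0.92467349 -0.36765374]
```

View pics/top.png

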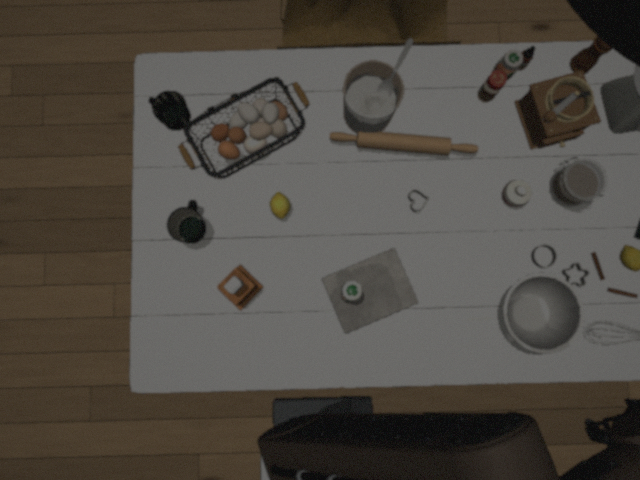

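View pics/side.png

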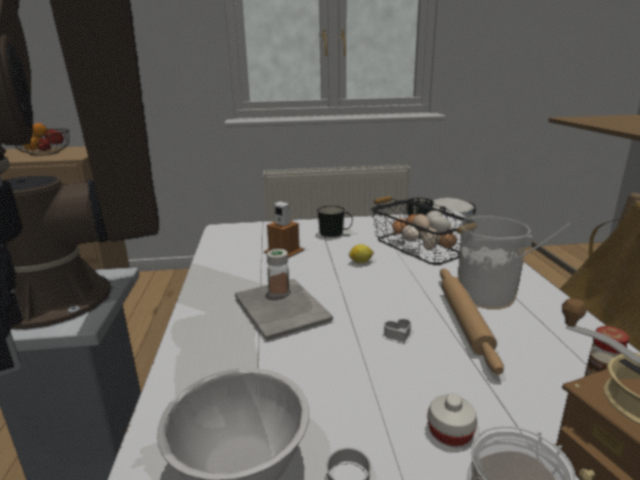

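The top view shows the jar's lid at (352,291) on the slab (about (370,290)), and the stand with the thermometer at (238,287). The lemon is at (280,206), the mug at (188,225) and the heart at (418,201). The side view agrees.

```bash
cat > m.py <<'E'
from h import *
f=np.load('top.npz');c=(f['K'],f['R'],f['t']);im=f['im'];W=cloud(f['d'],c)
def box(u0,u1,v0,v1,z0,z1,n):
    w=W[v0:v1,u0:u1].reshape(-1,3);m=(w[:,2]>z0)&(w[:,2]<z1);w=w[m]
    r=cv2.minAreaRect(w[:,:2].astype(np.float32));print(n,len(w),'mean',w.mean(0).round(1),'rect',np.round(r[0],1),np.round(r[1],1),round(r[2],1));return w,r
box(330,380,270,312,95,130,'lid')
box(210,265,260,315,70,100,'standtop');box(210,265,260,315,125,165,'head')
box(210,265,260,315,4,14,'standfoot')
w,r=box(315,425,240,340,10,23,'slab');print(cv2.boxPoints(r).round(1))
box(265,295,188,222,15,70,'lemon');box(160,210,195,248,40,100,'mug');box(404,432,186,216,12,40,'heart')
hsv=cv2.cvtColor(im,cv2.COLOR_RGB2HSV)
t=W[330:380,200:280];print('table z',np.nanmedian(t[...,2]))
E
python3 m.py
python3 -c "
import cv2
a=cv2.imread('pics/top.png')[235:345,195:435];a=cv2.resize(a,None,fx=3.3,fy=3.3,interpolation=2);cv2.imwrite('pics/c1.png',cv2.convertScaleAbs(a,alpha=1.6))"
```

```text
lid 319 mean [521.5 -65.8 112.9] rect [521.3 -65.7] [44.4 45.4] 43.3
standtop 539 mean [540.5 203.2  85.4] rect [541.5 206.4] [64.8 63.4] 44.6
head 199 mean [540.2 204.9 144.2] rect [539.5 205. ] [28.3 36.3] 43.3
standfoot 454 mean [540.2 197.4   7.2] rect [542.5 213.9] [136.7 136.7] 89.2
slab 4307 mean [ 524.8 -120.8   16. ] rect [ 546.8 -120.7] [207.4 232.2] 15.1
[[ 416.4  -35.6]
 [ 476.9 -259.8]
 [ 677.2 -205.8]
 [ 616.6   18.4]]
lemon 413 mean [740.7 101.3  42.4] rect [743.6 102.6] [56.1 55.1] 51.1
mug 462 mean [702.1 335.1  66.8] rect [695.8 325.1] [86.4 99.3] 39.3
heart 83 mean [ 750.1 -242.9   20.7] rect [ 750.2 -241.6] [48.  48.8] 50.7
table z 0.00884033401310572
```

View pics/c1.png

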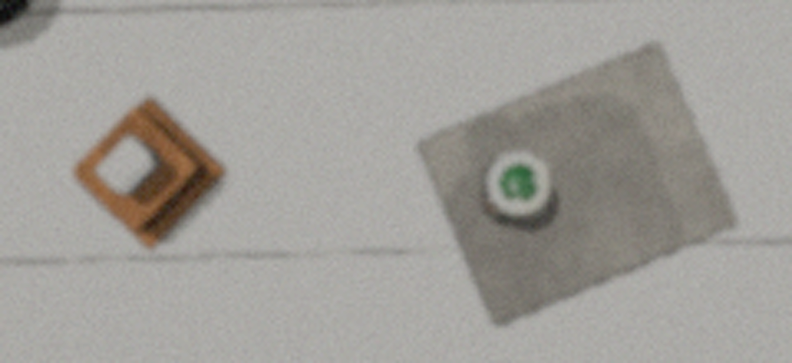

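```bash
cat >> h.py <<'E'
def tool():
    s=bot.sense(); q=s['eef_rot']; r=R.from_quat([q[1],q[2],q[3],q[0]]); return np.array(s['tcp_pos']),r
def need(p,yaw):
    "shift (tool axes) and total rotvec deg to reach pose tool-down with tool-x yaw"
    x,r=tool(); tgt=R.from_euler('z',yaw,degrees=True)*R.from_euler('x',180,degrees=True)
    print('t',round(bot.sense()['time'],2),'tcp',x.round(1),'shift',r.inv().apply(np.array(p)-x).round(1),'rot',np.degrees((r.inv()*tgt).as_rotvec()).round(2),'F',np.round(bot.sense()['ft_force'],2),'w',bot.sense()['width'],'q',np.round(bot.sense()['joint_pos'],2))
E
python3 - <<'E'
from h import *
f=np.load('top.npz');c=(f['K'],f['R'],f['t'])
P=np.array([plane(195+u/3.3,235+v/3.3,16,c)[:2] for u,v in[(418,145),(657,42),(737,222),(498,325)]])
print(P.round(1),[round(np.linalg.norm(P[i]-P[i-1]),1) for i in range(4)])
x=(P[0]-P[3]+P[1]-P[2]);a=np.arctan2(x[1],x[0]);cx=P.mean(0);ca,sa=np.cos(a),np.sin(a)
print('yaw',a,'centre',cx,'ring',cx+[20*ca-45*sa,20*sa+45*ca])
need([521,-66,200],0)
E
```

```text
[[ 5.560e+02  4.000e-01]
 [ 6.296e+02 -1.836e+02]
 [ 4.919e+02 -2.377e+02]
 [ 4.200e+02 -5.560e+01]] [np.float64(147.0), np.float64(198.2), np.float64(147.9), np.float64(195.7)]
yaw 0.3823982234998217 centre [ 524.35274525 -119.11407046] ring [526.11659899 -69.90138084]
t 0.1 tcp [ 255.8 -570.   230.8] shift [ 448.3 -351.3   31.2] rot [-6.000e-02  1.000e-02  2.417e+01] F [ 0.28  0.47 -0.65] w 85.21428758601483 q [-1.25  0.49  1.56 -0.    1.09 -0.11]
```

Request:
drive_tool([
  {"xyz":[0,0,0],"rot":[0,0,6.05]},
  {"xyz":[0,0,0],"rot":[0,0,6.05]},
  {"xyz":[0,0,0],"rot":[0,0,6.05]},
  {"xyz":[0,0,0],"rot":[0,0,6.05]},
  {"xyz":[17,-33,0],"rot":[0,0,0]},
  {"xyz":[17,-33,0],"rot":[0,0,0]},
  {"xyz":[17,-33,0],"rot":[0,0,0]},
  {"xyz":[17,-33,0],"rot":[0,0,0]},
  {"xyz":[17,-33,0],"rot":[0,0,0]},
  {"xyz":[17,-33,0],"rot":[0,0,0]},
], grip=100)

```text
time: 0.93
tcp_pos: [361.4, -371.2, 226.5]
eef_rot: [-0.003, 1.0, -0.016, -0.002]
ft_force: [0.7, -0.4, 0.7]
width: 85.3
```

Request:
drive_tool([
  {"xyz":[17,-33,0],"rot":[0,0,0]},
  {"xyz":[17,-33,0],"rot":[0,0,0]},
  {"xyz":[17,-33,0],"rot":[0,0,0]},
  {"xyz":[17,-33,0],"rot":[0,0,0]},
  {"xyz":[17,-33,0],"rot":[0,0,0]},
  {"xyz":[17,-33,0],"rot":[0,0,0]},
  {"xyz":[17,-33,0],"rot":[0,0,0]},
  {"xyz":[10,-15,0],"rot":[0,0,0]},
  {"xyz":[0,0,0],"rot":[0,0,0]},
  {"xyz":[0,0,0],"rot":[0,0,0]},
])

```text
time: 1.77
tcp_pos: [503.6, -109.8, 226.4]
eef_rot: [-0.004, 1.0, -0.013, -0.003]
ft_force: [0.3, 0.2, 0.4]
width: 85.7
```

Run:
```python
from h import *
need([521.5,-66,56],0)
im,d,c=shot('wrist');save('w1',im);np.savez('w1',im=im,d=d,K=c[0],R=c[1],t=c[2])
print(-c[1].T@c[2],c[1][2])
W=cloud(d,c).reshape(-1,3);m=(W[:,2]>105)&(W[:,2]<125)&(abs(W[:,0]-521)<50)&(abs(W[:,1]+66)<50);print(m.sum(),cv2.minAreaRect(W[m][:,:2].astype(np.float32)),W[m].mean(0))
```

```text
t 1.77 tcp [ 503.6 -109.8  226.4] shift [ 17.8 -42.8 170.6] rot [-0.49  0.34 -1.49] F [0.25 0.17 0.41] w 85.73467855076044 q [-0.35  0.34  1.83  0.01  0.98  1.25]
[ 569.71469941 -112.49988512  368.71902635] [-0.26543915  0.01471593 -0.9640153 ]
2979 ((522.7081298828125, -70.042724609375), (44.63026428222656, 44.92665100097656), 31.378955841064453) [523.66427526 -70.63179068 113.92645582]
```

View pics/w1.png

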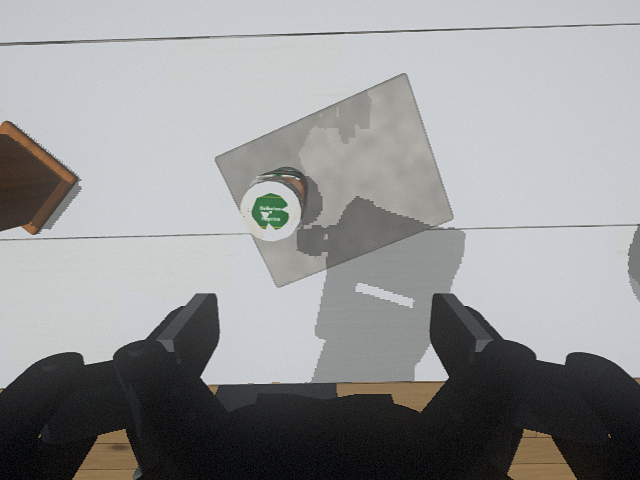

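The wrist view shows the lid at (272,211) and slab corners at (216,158), (405,74), (453,217) and (277,287). It puts the jar about 3 mm from where the top view does, so I'll use the mean (522,-68).

Request:
drive_tool([
  {"xyz":[9,-21,0],"rot":[-0.5,0.3,-1.5]},
  {"xyz":[10,-21,0],"rot":[0,0,0]},
  {"xyz":[0,0,0],"rot":[0,0,0]},
  {"xyz":[0,0,25],"rot":[0,0,0]},
  {"xyz":[0,0,20],"rot":[0,0,0]},
  {"xyz":[0,0,20],"rot":[0,0,0]},
  {"xyz":[0,0,0],"rot":[0,0,0]},
  {"xyz":[0,0,0],"rot":[0,0,0]},
  {"xyz":[0,0,0],"rot":[0,0,0]},
  {"xyz":[0,0,0],"rot":[0,0,0]},
])

```text
time: 2.65
tcp_pos: [520.5, -79.1, 161.5]
eef_rot: [0.001, 1.0, -0.006, 0.0]
ft_force: [-0.0, -0.2, 0.2]
width: 85.3
```

Run:
```python
from h import *
need([522,-68,56],0)
f=np.load('w1.npz');c=(f['K'],f['R'],f['t'])
P=np.array([plane(u,v,16,c)[:2] for u,v in[(216,158),(405,74),(453,217),(277,287)]])
print(P.round(1),[round(np.linalg.norm(P[i]-P[i-1]),1) for i in range(4)])
x=(P[0]-P[3]+P[1]-P[2]);a=np.arctan2(x[1],x[0]);cx=P.mean(0);ca,sa=np.cos(a),np.sin(a)
print('yaw',a,'centre',cx,'ring',cx+[20*ca-45*sa,20*sa+45*ca])
```

```text
t 2.65 tcp [520.5 -79.1 161.5] shift [  1.3 -11.3 105.5] rot [ 0.13 -0.04 -0.69] F [-0.05 -0.19  0.23] w 85.29202856906146 q [-0.28  0.44  1.88 -0.    0.82  1.31]
[[ 558.7   -3.7]
 [ 628.9 -185.4]
 [ 494.1 -238.6]
 [ 421.9  -54.9]] [np.float64(146.1), np.float64(194.7), np.float64(144.9), np.float64(197.3)]
yaw 0.3666951532162243 centre [ 525.89605206 -120.64484957] ring [528.4324469  -71.46592419]
```

Request:
drive_tool([
  {"xyz":[1,-6,0],"rot":[0,0,-0.7]},
  {"xyz":[0,-5,0],"rot":[0,0,0]},
  {"xyz":[0,0,0],"rot":[0,0,0]},
  {"xyz":[0,0,20],"rot":[0,0,0]},
  {"xyz":[0,0,25],"rot":[0,0,0]},
  {"xyz":[0,0,25],"rot":[0,0,0]},
  {"xyz":[0,0,20],"rot":[0,0,0]},
  {"xyz":[0,0,15],"rot":[0,0,0]},
  {"xyz":[0,0,0],"rot":[0,0,0]},
  {"xyz":[0,0,0],"rot":[0,0,0]},
])

```text
time: 3.48
tcp_pos: [526.0, -66.5, 59.4]
eef_rot: [0.003, 1.0, 0.002, 0.007]
ft_force: [1.2, 0.3, 0.2]
width: 85.4
```

Request:
drive_tool([
  {"xyz":[0,0,0],"rot":[0,0,0]},
  {"xyz":[0,0,0],"rot":[0,0,0]},
  {"xyz":[0,0,0],"rot":[0,0,0]},
  {"xyz":[0,0,0],"rot":[0,0,0]},
  {"xyz":[0,0,0],"rot":[0,0,0]},
  {"xyz":[0,0,0],"rot":[0,0,0]},
  {"xyz":[0,0,0],"rot":[0,0,0]},
  {"xyz":[0,0,0],"rot":[0,0,0]},
  {"xyz":[0,0,0],"rot":[0,0,0]},
  {"xyz":[0,0,0],"rot":[0,0,0]},
], grip=40, force=25)

```text
time: 4.32
tcp_pos: [527.8, -66.5, 64.3]
eef_rot: [0.004, 1.0, 0.003, 0.01]
ft_force: [0.2, -0.0, -1.6]
width: 45.2
```

Request:
drive_tool([
  {"xyz":[0,0,-5],"rot":[0,0,0]},
  {"xyz":[0,0,-10],"rot":[0,0,0]},
  {"xyz":[0,0,-15],"rot":[0,0,0]},
  {"xyz":[0,0,-15],"rot":[0,0,0]},
  {"xyz":[0,0,-10],"rot":[0,0,0]},
  {"xyz":[0,0,-5],"rot":[0,0,0]},
  {"xyz":[0,0,0],"rot":[0,0,0]},
  {"xyz":[0,0,0],"rot":[0,0,0]},
  {"xyz":[0,0,0],"rot":[0,0,0]},
  {"xyz":[0,0,0],"rot":[0,0,0]},
])

```text
time: 5.15
tcp_pos: [526.0, -65.9, 130.2]
eef_rot: [0.004, 1.0, 0.003, 0.01]
ft_force: [-0.6, -0.0, -1.2]
width: 45.5
```

Run:
```python
from h import *
need([630,55,116],0)
im,d,c=shot('side');save('s2',im[180:380,180:450].repeat(2,0).repeat(2,1))
im,d,c=shot('wrist');np.savez('w2',im=im,d=d,K=c[0],R=c[1],t=c[2])
```

```text
t 5.15 tcp [526.  -65.9 130.2] shift [ 104.4 -120.4   15.4] rot [ 0.41 -1.14  0.31] F [-0.59 -0.04 -1.22] w 45.493672719010135 q [-0.25  0.48  1.91 -0.    0.73  1.32]
```

View pics/s2.png

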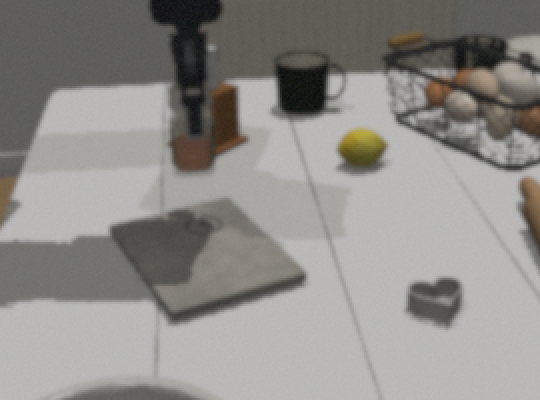

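Request:
drive_tool([
  {"xyz":[5,-5,-5],"rot":[0.4,-1.1,0.3]},
  {"xyz":[12,-14,0],"rot":[0,0,0]},
  {"xyz":[17,-20,0],"rot":[0,0,0]},
  {"xyz":[17,-20,0],"rot":[0,0,0]},
  {"xyz":[17,-20,0],"rot":[0,0,0]},
  {"xyz":[17,-20,0],"rot":[0,0,0]},
  {"xyz":[12,-14,0],"rot":[0,0,0]},
  {"xyz":[6,-7,0],"rot":[0,0,0]},
  {"xyz":[0,0,0],"rot":[0,0,0]},
  {"xyz":[0,0,0],"rot":[0,0,0]},
])

```text
time: 6.08
tcp_pos: [631.0, 58.9, 129.3]
eef_rot: [-0.001, 1.0, -0.001, -0.005]
ft_force: [-0.1, -0.0, -0.5]
width: 45.0
```

Run:
```python
from h import *
need([630,55,49],0)
```

```text
t 6.08 tcp [631.   58.9 129.3] shift [-0.1  4.  80.3] rot [-0.06  0.59 -0.13] F [-0.06 -0.04 -0.48] w 44.97502043494336 q [-0.01  0.62  1.63  0.    0.9   1.56]
```

Lower to about 6 mm above contact.

Request:
drive_tool([
  {"xyz":[0,0,8],"rot":[0,0.6,0]},
  {"xyz":[0,0,15],"rot":[0,0,0]},
  {"xyz":[0,0,18],"rot":[0,0,0]},
  {"xyz":[0,0,15],"rot":[0,0,0]},
  {"xyz":[0,0,8],"rot":[0,0,0]},
  {"xyz":[0,0,5],"rot":[0,0,0]},
  {"xyz":[0,0,3],"rot":[0,0,0]},
  {"xyz":[0,0,0],"rot":[0,0,0]},
  {"xyz":[0,0,0],"rot":[0,0,0]},
  {"xyz":[0,0,0],"rot":[0,0,0]},
])

```text
time: 6.92
tcp_pos: [627.0, 51.6, 56.3]
eef_rot: [-0.0, 1.0, -0.004, -0.0]
ft_force: [0.7, 0.2, -1.0]
width: 45.1
```

Run:
```python
from h import *
need([630,55,48.3],0)
```

```text
t 6.92 tcp [627.   51.6  56.3] shift [ 2.9 -3.4  8. ] rot [-0.01  0.01 -0.46] F [ 0.72  0.19 -0.98] w 45.08985238996626 q [-0.02  0.7   1.7   0.    0.74  1.56]
```

Request:
drive_tool([
  {"xyz":[0,0,1.5],"rot":[0,0,0]},
  {"xyz":[0,0,1.5],"rot":[0,0,0]},
  {"xyz":[0,0,1.5],"rot":[0,0,0]},
  {"xyz":[0,0,1],"rot":[0,0,0]},
  {"xyz":[0,0,1],"rot":[0,0,0]},
  {"xyz":[0,0,0.5],"rot":[0,0,0]},
  {"xyz":[0,0,0.5],"rot":[0,0,0]},
  {"xyz":[0,0,0],"rot":[0,0,0]},
  {"xyz":[0,0,0],"rot":[0,0,0]},
  {"xyz":[0,0,0],"rot":[0,0,0]},
])

```text
time: 7.75
tcp_pos: [628.0, 52.0, 50.0]
eef_rot: [-0.0, 1.0, -0.004, 0.001]
ft_force: [0.5, -0.9, -1.5]
width: 45.2
```

Run:
```python
from h import *
need([630,55,48.3],0)
```

```text
t 7.75 tcp [628.  52.  50.] shift [ 2.  -3.   1.7] rot [-0.01 -0.17 -0.42] F [ 0.48 -0.9  -1.46] w 45.224016109508206 q [-0.02  0.71  1.7   0.    0.73  1.56]
```

Request:
drive_tool([
  {"xyz":[0,0,0.5],"rot":[0,0,0]},
  {"xyz":[0,0,0.5],"rot":[0,0,0]},
  {"xyz":[0,0,0.5],"rot":[0,0,0]},
  {"xyz":[0,0,0.5],"rot":[0,0,0]},
  {"xyz":[0,0,0.5],"rot":[0,0,0]},
  {"xyz":[0,0,0.5],"rot":[0,0,0]},
  {"xyz":[0,0,0],"rot":[0,0,0]},
  {"xyz":[0,0,0],"rot":[0,0,0]},
  {"xyz":[0,0,0],"rot":[0,0,0]},
  {"xyz":[0,0,0],"rot":[0,0,0]},
])

```text
time: 8.58
tcp_pos: [628.0, 51.9, 46.7]
eef_rot: [-0.0, 1.0, -0.004, 0.001]
ft_force: [0.4, 0.5, -1.2]
width: 45.6
```

Request:
drive_tool([
  {"xyz":[0,0,0.5],"rot":[0,0,0]},
  {"xyz":[0,0,0.5],"rot":[0,0,0]},
  {"xyz":[0,0,0.5],"rot":[0,0,0]},
  {"xyz":[0,0,0],"rot":[0,0,0]},
  {"xyz":[0,0,0],"rot":[0,0,0]},
  {"xyz":[0,0,0],"rot":[0,0,0]},
  {"xyz":[0,0,0],"rot":[0,0,0]},
  {"xyz":[0,0,0],"rot":[0,0,0]},
  {"xyz":[0,0,0],"rot":[0,0,0]},
  {"xyz":[0,0,0],"rot":[0,0,0]},
])

```text
time: 9.42
tcp_pos: [628.3, 51.9, 46.5]
eef_rot: [-0.0, 1.0, -0.004, 0.002]
ft_force: [-0.3, -0.2, -0.6]
width: 45.1
```

Run:
```python
from h import *
need([630,55,48.3],0)
im,d,c=shot('side');W=cloud(d,c).reshape(-1,3)
m=(abs(W[:,0]-628)<40)&(W[:,1]>15)&(W[:,1]<75)&(W[:,2]<40)&(W[:,2]>-10)
save('s3',cv2.resize(im[200:320,240:360],None,fx=5,fy=5))
need([0,0,0],0)
```

```text
t 9.42 tcp [628.3  51.9  46.5] shift [ 1.7 -3.1 -1.8] rot [-0.   -0.24 -0.42] F [-0.34 -0.24 -0.57] w 45.12915076375683 q [-0.02  0.72  1.7   0.    0.72  1.56]
t 9.47 tcp [628.3  51.9  46.5] shift [-628.1   56.6   43.8] rot [-0.   -0.25 -0.43] F [-0.8   1.15 -0.09] w 45.006572254822515 q [-0.02  0.72  1.7   0.    0.72  1.56]
```

View pics/s3.png

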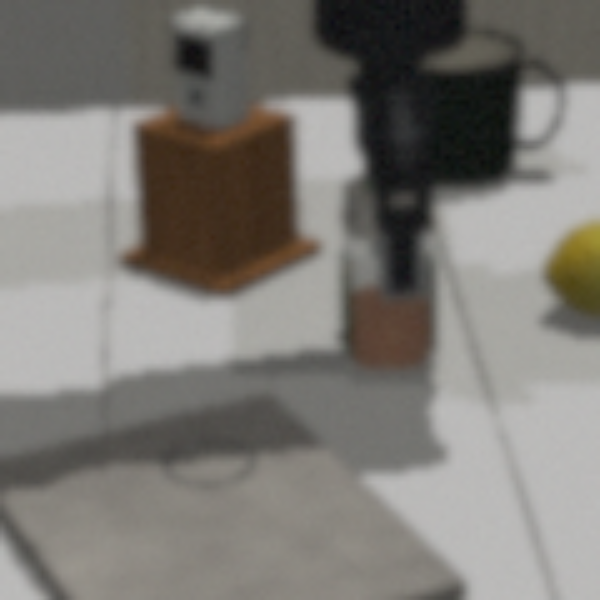

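The side crop shows the jar standing on the table; z stopped at 46.5, which is contact. The ring's centre is at crop (210,463). The display is on the head's left face, so it points towards −x,−y and the probe's yaw is about +43°. Releasing the jar.

Request:
drive_tool([
  {"xyz":[0,0,0],"rot":[0,0,0]},
  {"xyz":[0,0,0],"rot":[0,0,0]},
  {"xyz":[0,0,0],"rot":[0,0,0]},
  {"xyz":[0,0,0],"rot":[0,0,0]},
  {"xyz":[0,0,0],"rot":[0,0,0]},
  {"xyz":[0,0,0],"rot":[0,0,0]},
  {"xyz":[0,0,0],"rot":[0,0,0]},
  {"xyz":[0,0,0],"rot":[0,0,0]},
  {"xyz":[0,0,0],"rot":[0,0,0]},
  {"xyz":[0,0,0],"rot":[0,0,0]},
], grip=100)

```text
time: 10.3
tcp_pos: [628.5, 51.9, 46.6]
eef_rot: [-0.0, 1.0, -0.004, 0.002]
ft_force: [0.5, 0.4, -0.6]
width: 85.4
```

Request:
drive_tool([
  {"xyz":[0,0,-10],"rot":[0,0,0]},
  {"xyz":[0,0,-20],"rot":[0,0,0]},
  {"xyz":[0,0,-30],"rot":[0,0,0]},
  {"xyz":[0,0,-30],"rot":[0,0,0]},
  {"xyz":[0,0,-35],"rot":[0,0,0]},
  {"xyz":[0,0,-35],"rot":[0,0,0]},
  {"xyz":[0,0,-30],"rot":[0,0,0]},
  {"xyz":[0,0,-10],"rot":[0,0,0]},
  {"xyz":[0,0,0],"rot":[0,0,0]},
  {"xyz":[0,0,0],"rot":[0,0,0]},
])

```text
time: 11.13
tcp_pos: [626.1, 51.9, 261.9]
eef_rot: [-0.0, 1.0, -0.004, 0.003]
ft_force: [0.0, 1.0, -0.1]
width: 84.8
```

Run:
```python
from h import *
need([540,180,230],43.3)
im,d,c=shot('side');print('ring side',plane(282,292.6,16,c))
im,d,c=shot('top');save('t2',cv2.resize(im[240:345,200:420],None,fx=3.6,fy=3.6))
W=cloud(d,c).reshape(-1,3)
m=(abs(W[:,0]-628)<50)&(abs(W[:,1]-52)<50)&(W[:,2]>85)&(W[:,2]<110);print('jar',m.sum(),W[m].mean(0),cv2.minAreaRect(W[m][:,:2].astype(np.float32)))
```

```text
t 11.13 tcp [626.1  51.9 261.9] shift [ -87.2 -127.4   31.4] rot [  0.12  -0.3  -43.72] F [ 0.02  0.95 -0.14] w 84.76054785728641 q [-0.02  0.47  1.52  0.    1.15  1.56]
ring side [530.68522131 -79.76467149  16.        ]
jar 92 [618.24346769  49.30984779  97.49910868] ((617.1161499023438, 53.42041015625), (16.530378341674805, 45.367698669433594), 7.865360260009766)
```

View pics/t2.png

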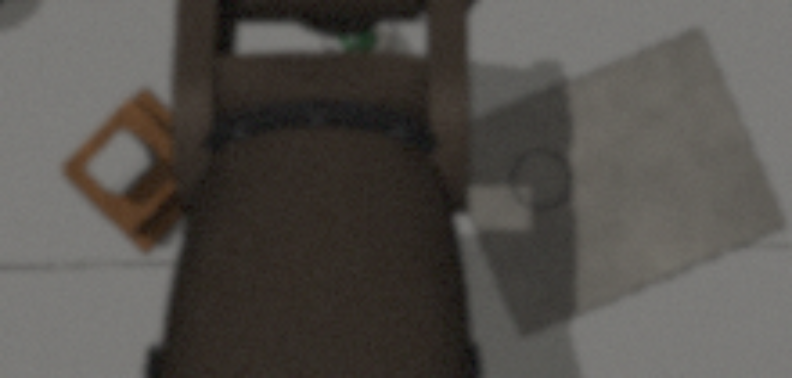

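Top view: the ring's centre is at crop (541,179), full frame (350.3,289.7). The jar's lid is at z 97.5, so it is upright. Moving to the stand.

Request:
drive_tool([
  {"xyz":[-10,-18,0],"rot":[0,0,0]},
  {"xyz":[-20,-35,0],"rot":[0,0,0]},
  {"xyz":[-20,-35,0],"rot":[0,0,0]},
  {"xyz":[-20,-35,0],"rot":[0,0,0]},
  {"xyz":[-15,-25,0],"rot":[0,0,0]},
  {"xyz":[0,0,0],"rot":[0,0,-7]},
  {"xyz":[0,0,0],"rot":[0,0,-7]},
  {"xyz":[0,0,0],"rot":[0,0,-7]},
  {"xyz":[0,0,0],"rot":[0,0,-7]},
  {"xyz":[0,0,0],"rot":[0,0,-7]},
])

```text
time: 12.07
tcp_pos: [532.9, 205.9, 243.8]
eef_rot: [-0.001, 0.954, 0.299, -0.012]
ft_force: [0.6, 0.0, -0.4]
width: 85.2
```

Request:
drive_tool([
  {"xyz":[0,0,0],"rot":[0,0,-6]},
  {"xyz":[0,0,10],"rot":[0,0,-3]},
  {"xyz":[0,0,10],"rot":[0,0,0]},
  {"xyz":[0,0,5],"rot":[0,0,0]},
  {"xyz":[0,0,0],"rot":[0,0,0]},
  {"xyz":[0,0,0],"rot":[0,0,0]},
  {"xyz":[0,0,0],"rot":[0,0,0]},
  {"xyz":[0,0,0],"rot":[0,0,0]},
  {"xyz":[0,0,0],"rot":[0,0,0]},
  {"xyz":[0,0,0],"rot":[0,0,0]},
])

```text
time: 12.9
tcp_pos: [529.9, 205.3, 210.1]
eef_rot: [-0.003, 0.926, 0.377, -0.018]
ft_force: [-0.3, 0.6, 0.5]
width: 85.4
```

Run:
```python
from h import *
need([540,204,93],43.3)
im,d,c=shot('wrist');save('w3',im);np.savez('w3',im=im,d=d,K=c[0],R=c[1],t=c[2])
W=cloud(d,c).reshape(-1,3)
for z0,z1,r in((80,90,70),(138,150,50)):
    m=(W[:,2]>z0)&(W[:,2]<z1)&(np.hypot(W[:,0]-540,W[:,1]-205)<r);q=W[m];print(m.sum(),q.mean(0).round(1),cv2.minAreaRect(q[:,:2].astype(np.float32)))
f=np.load('top.npz');print('ring top',plane(350.3,289.7,16,(f['K'],f['R'],f['t'])))
```

```text
t 12.9 tcp [529.9 205.3 210.1] shift [ 10.1  10.2 116.6] rot [-1.07  1.85  0.95] F [-0.26  0.59  0.49] w 85.4397293690831 q [0.25 0.45 1.7  0.   1.03 1.05]
3823 [548.7 211.8  85.2] ((541.8734741210938, 203.4977264404297), (64.63983154296875, 64.02400970458984), 44.67978286743164)
2512 [541.8 203.5 144.5] ((540.8870849609375, 202.4330291748047), (27.98918914794922, 35.662376403808594), 44.604225158691406)
ring top [527.33752671 -70.1041336   16.        ]
```

View pics/w3.png

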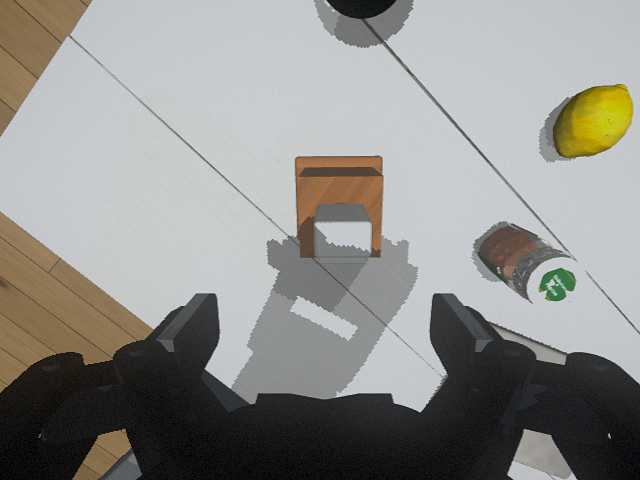

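The wrist view shows the head's top at (343,235), centred on the stand at (340,205), with the plain sides left and right towards the jaws. Head and stand agree at (542,203.7) with yaw 44.6°.

Request:
drive_tool([
  {"xyz":[4,5,0],"rot":[-1,1.8,-0.3]},
  {"xyz":[3,5,0],"rot":[0,0,0]},
  {"xyz":[0,0,0],"rot":[0,0,0]},
  {"xyz":[0,0,10],"rot":[0,0,0]},
  {"xyz":[0,0,10],"rot":[0,0,0]},
  {"xyz":[0,0,10],"rot":[0,0,0]},
  {"xyz":[0,0,0],"rot":[0,0,0]},
  {"xyz":[0,0,0],"rot":[0,0,0]},
  {"xyz":[0,0,0],"rot":[0,0,0]},
  {"xyz":[0,0,0],"rot":[0,0,0]},
])

```text
time: 13.78
tcp_pos: [541.9, 203.0, 176.3]
eef_rot: [-0.001, 0.926, 0.379, -0.002]
ft_force: [-0.9, 0.2, 0.2]
width: 85.4
```

Run:
```python
from h import *
need([542,203.7,95],44.6)
```

```text
t 13.78 tcp [541.9 203.  176.3] shift [ 0.9 -0.2 81.3] rot [-0.18  0.18 -0.11] F [-0.89  0.21  0.16] w 85.41824195187213 q [0.24 0.49 1.73 0.   0.92 1.04]
```

Request:
drive_tool([
  {"xyz":[0,0,8],"rot":[-0.2,0.2,0]},
  {"xyz":[0,0,12],"rot":[0,0,0]},
  {"xyz":[0,0,15],"rot":[0,0,0]},
  {"xyz":[0,0,15],"rot":[0,0,0]},
  {"xyz":[0,0,15],"rot":[0,0,0]},
  {"xyz":[0,0,8],"rot":[0,0,0]},
  {"xyz":[0,0,4],"rot":[0,0,0]},
  {"xyz":[0,0,0],"rot":[0,0,0]},
  {"xyz":[0,0,0],"rot":[0,0,0]},
  {"xyz":[0,0,0],"rot":[0,0,0]},
])

```text
time: 14.62
tcp_pos: [543.1, 203.5, 96.7]
eef_rot: [0.001, 0.925, 0.379, 0.004]
ft_force: [-0.1, -0.6, -0.1]
width: 85.2
```

Run:
```python
from h import *
need([542,203.7,95],44.6)
```

```text
t 14.62 tcp [543.1 203.5  96.7] shift [-0.7 -0.9  1.6] rot [ 0.26 -0.37 -0.08] F [-0.06 -0.64 -0.08] w 85.1502108731013 q [ 0.24  0.59  1.81 -0.    0.74  1.04]
```

Request:
drive_tool([
  {"xyz":[-0.7,-0.9,1],"rot":[0.3,-0.4,0]},
  {"xyz":[0,0,0],"rot":[0,0,0]},
  {"xyz":[0,0,0],"rot":[0,0,0]},
  {"xyz":[0,0,0],"rot":[0,0,0]},
  {"xyz":[0,0,0],"rot":[0,0,0]},
  {"xyz":[0,0,0],"rot":[0,0,0]},
  {"xyz":[0,0,0],"rot":[0,0,0]},
  {"xyz":[0,0,0],"rot":[0,0,0]},
  {"xyz":[0,0,0],"rot":[0,0,0]},
  {"xyz":[0,0,0],"rot":[0,0,0]},
], grip=20, force=50)

```text
time: 15.45
tcp_pos: [542.7, 203.9, 97.9]
eef_rot: [-0.0, 0.925, 0.379, 0.001]
ft_force: [0.6, 0.4, -0.8]
width: 35.2
```

Run:
```python
from h import *
need([542,203.7,95],44.6)
```

```text
t 15.45 tcp [542.7 203.9  97.9] shift [-0.7 -0.3  2.9] rot [ 0.03 -0.11 -0.08] F [ 0.55  0.44 -0.84] w 35.18663820702022 q [0.25 0.59 1.8  0.   0.75 1.04]
```

Gripped (35.2 mm). Lifting straight up.

Request:
drive_tool([
  {"xyz":[0,0,-6],"rot":[0,0,0]},
  {"xyz":[0,0,-12],"rot":[0,0,0]},
  {"xyz":[0,0,-18],"rot":[0,0,0]},
  {"xyz":[0,0,-18],"rot":[0,0,0]},
  {"xyz":[0,0,-18],"rot":[0,0,0]},
  {"xyz":[0,0,-18],"rot":[0,0,0]},
  {"xyz":[0,0,-18],"rot":[0,0,0]},
  {"xyz":[0,0,-12],"rot":[0,0,0]},
  {"xyz":[0,0,-5],"rot":[0,0,0]},
  {"xyz":[0,0,0],"rot":[0,0,0]},
])

```text
time: 16.28
tcp_pos: [541.6, 203.6, 231.1]
eef_rot: [-0.0, 0.925, 0.379, 0.0]
ft_force: [0.1, 0.5, -0.3]
width: 35.9
```

Run:
```python
from h import *
need([527.5,-70.5,230],10)
```

```text
t 16.28 tcp [541.6 203.6 231.1] shift [-202.2  185.6    1. ] rot [-3.000e-02 -0.000e+00  3.452e+01] F [ 0.07  0.52 -0.32] w 35.85357795081395 q [0.25 0.43 1.68 0.   1.04 1.04]
```

Request:
drive_tool([
  {"xyz":[0,0,0],"rot":[0,0,6.3]},
  {"xyz":[0,0,0],"rot":[0,0,6.3]},
  {"xyz":[0,0,0],"rot":[0,0,6.3]},
  {"xyz":[0,0,0],"rot":[0,0,6.3]},
  {"xyz":[0,0,0],"rot":[0,0,6.3]},
  {"xyz":[0,0,0],"rot":[0,0,6.3]},
  {"xyz":[0,0,0],"rot":[0,0,6.3]},
  {"xyz":[0,10,0],"rot":[0,0,0]},
  {"xyz":[0,20,0],"rot":[0,0,0]},
  {"xyz":[0,25,0],"rot":[0,0,0]},
])

```text
time: 17.12
tcp_pos: [537.1, 148.7, 224.1]
eef_rot: [0.001, 1.0, -0.009, -0.005]
ft_force: [0.5, 0.1, -0.7]
width: 35.8
```

Request:
drive_tool([
  {"xyz":[-1,28,0],"rot":[0,0,0]},
  {"xyz":[-2,28,0],"rot":[0,0,0]},
  {"xyz":[-2,28,0],"rot":[0,0,0]},
  {"xyz":[-2,28,0],"rot":[0,0,0]},
  {"xyz":[-2,28,0],"rot":[0,0,0]},
  {"xyz":[-2,28,0],"rot":[0,0,0]},
  {"xyz":[-2,20,0],"rot":[0,0,0]},
  {"xyz":[0,10,0],"rot":[0,0,0]},
  {"xyz":[0,0,0],"rot":[0,0,0]},
  {"xyz":[0,0,0],"rot":[0,0,0]},
])

```text
time: 17.95
tcp_pos: [516.8, -67.3, 218.9]
eef_rot: [0.001, 1.0, 0.01, -0.009]
ft_force: [-0.6, -0.6, -1.4]
width: 35.6
```

Run:
```python
from h import *
need([527.5,-70.5,125],0)
```

```text
t 17.95 tcp [516.8 -67.3 218.9] shift [12.4  3.3 93.7] rot [0.08 1.07 1.2 ] F [-0.56 -0.56 -1.36] w 35.62037196355288 q [-0.25  0.37  1.82 -0.01  0.98  1.3 ]
```

Request:
drive_tool([
  {"xyz":[5,1.5,0],"rot":[0,1,1.2]},
  {"xyz":[5,1.5,10],"rot":[0,0,0]},
  {"xyz":[0,0,15],"rot":[0,0,0]},
  {"xyz":[0,0,15],"rot":[0,0,0]},
  {"xyz":[0,0,15],"rot":[0,0,0]},
  {"xyz":[0,0,15],"rot":[0,0,0]},
  {"xyz":[0,0,12],"rot":[0,0,0]},
  {"xyz":[0,0,6],"rot":[0,0,0]},
  {"xyz":[0,0,0],"rot":[0,0,0]},
  {"xyz":[0,0,0],"rot":[0,0,0]},
])

```text
time: 18.78
tcp_pos: [529.9, -64.1, 122.0]
eef_rot: [0.0, 1.0, 0.007, 0.001]
ft_force: [-0.6, -0.3, -0.1]
width: 35.6
```

Run:
```python
from h import *
need([527.5,-70.5,99],0)
im,d,c=shot('side');save('s4',cv2.resize(im[200:340,220:360],None,fx=4.2,fy=4.2));np.savez('s4',im=im,d=d,K=c[0],R=c[1],t=c[2])
need([527.5,-70.5,99],0)
```

```text
t 18.78 tcp [529.9 -64.1 122. ] shift [-2.5  6.3 23. ] rot [ 0.03 -0.09  0.77] F [-0.6  -0.29 -0.09] w 35.64152249271708 q [-0.24  0.51  1.9  -0.    0.74  1.31]
t 18.83 tcp [529.9 -64.1 122.1] shift [-2.5  6.3 23.1] rot [ 0.03 -0.1   0.77] F [ 0.19 -0.58 -1.48] w 35.36461360073529 q [-0.24  0.51  1.9  -0.    0.74  1.31]
```

View pics/s4.png

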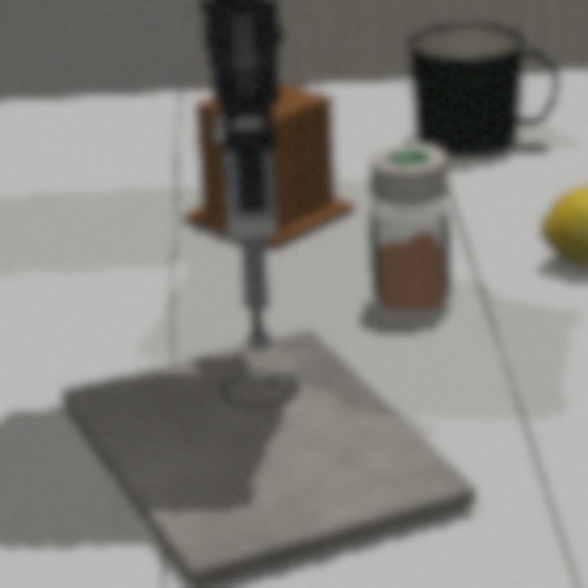

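The side crop shows the probe upright with its foot at (260,347) and the ring at (260,391); the jar stands clear. Checking those pixels against the expected projections.

Run:
```python
from h import *
f=np.load('s4.npz');K,Rm,t=f['K'],f['R'],f['t']
for p in((529.9,-64.1,39.1),(527.5,-70.5,16),(527.5,-76,16)):
    q=K@(Rm@np.array(p)+t);print(p,(q[:2]/q[2]).round(1))
```

```text
(529.9, -64.1, 39.1) [280.9 280.4]
(527.5, -70.5, 16) [280.5 290.8]
(527.5, -76, 16) [280.5 291.9]
```

Request:
drive_tool([
  {"xyz":[-1.2,3,0],"rot":[0,0,0.8]},
  {"xyz":[-1.2,3,3],"rot":[0,0,0]},
  {"xyz":[0,0,4],"rot":[0,0,0]},
  {"xyz":[0,0,4],"rot":[0,0,0]},
  {"xyz":[0,0,3],"rot":[0,0,0]},
  {"xyz":[0,0,0],"rot":[0,0,0]},
  {"xyz":[0,0,0],"rot":[0,0,0]},
  {"xyz":[0,0,0],"rot":[0,0,0]},
  {"xyz":[0,0,0],"rot":[0,0,0]},
  {"xyz":[0,0,0],"rot":[0,0,0]},
])

```text
time: 19.67
tcp_pos: [528.5, -71.1, 109.1]
eef_rot: [0.001, 1.0, -0.001, 0.003]
ft_force: [0.5, 0.1, -1.1]
width: 35.8
```

Run:
```python
from h import *
need([527.5,-70.5,99],0)
```

```text
t 19.67 tcp [528.5 -71.1 109.1] shift [-1.1 -0.6 10.1] rot [ 0.1  -0.37 -0.11] F [ 0.5   0.06 -1.08] w 35.75514787089031 q [-0.26  0.52  1.91 -0.    0.7   1.32]
```

Foot and ring share the same 1–2 px camera offset, so they agree relative to each other. Lowering on to the slab: contact is expected at TCP z≈98.9, half way in at ≈94.

Request:
drive_tool([
  {"xyz":[-1,-0.5,1],"rot":[0,-0.4,0]},
  {"xyz":[0,0,2],"rot":[0,0,0]},
  {"xyz":[0,0,2],"rot":[0,0,0]},
  {"xyz":[0,0,2],"rot":[0,0,0]},
  {"xyz":[0,0,2],"rot":[0,0,0]},
  {"xyz":[0,0,1.5],"rot":[0,0,0]},
  {"xyz":[0,0,1],"rot":[0,0,0]},
  {"xyz":[0,0,0],"rot":[0,0,0]},
  {"xyz":[0,0,0],"rot":[0,0,0]},
  {"xyz":[0,0,0],"rot":[0,0,0]},
])

```text
time: 20.5
tcp_pos: [527.7, -70.5, 96.7]
eef_rot: [0.001, 1.0, -0.001, -0.0]
ft_force: [-0.4, 0.6, 0.7]
width: 35.5
```

Run:
```python
from h import *
need([527.5,-70.5,94],0)
```

```text
t 20.5 tcp [527.7 -70.5  96.7] shift [-0.2 -0.   2.7] rot [ 0.11  0.03 -0.1 ] F [-0.4   0.57  0.71] w 35.494934428667236 q [-0.26  0.54  1.92 -0.    0.68  1.32]
```

Request:
drive_tool([
  {"xyz":[0,0,1],"rot":[0,0,0]},
  {"xyz":[0,0,1],"rot":[0,0,0]},
  {"xyz":[0,0,0.7],"rot":[0,0,0]},
  {"xyz":[0,0,0],"rot":[0,0,0]},
  {"xyz":[0,0,0],"rot":[0,0,0]},
  {"xyz":[0,0,0],"rot":[0,0,0]},
  {"xyz":[0,0,0],"rot":[0,0,0]},
  {"xyz":[0,0,0],"rot":[0,0,0]},
  {"xyz":[0,0,0],"rot":[0,0,0]},
  {"xyz":[0,0,0],"rot":[0,0,0]},
])

```text
time: 21.33
tcp_pos: [527.7, -70.5, 94.3]
eef_rot: [0.001, 1.0, -0.001, -0.0]
ft_force: [0.7, -0.0, 1.8]
width: 36.0
```

Run:
```python
from h import *
F=[]
for i in range(10):
    im,d,c=shot('side');F.append(bot.sense()['ft_force'][2])
print('Fz',np.round(F,1),np.mean(F))
need([527.5,-70.5,94],0)
W=cloud(d,c).reshape(-1,3)
m=(abs(W[:,0]-628)<50)&(abs(W[:,1]-52)<50)&(W[:,2]>85)&(W[:,2]<110);print('jar',m.sum(),W[m].mean(0),W[m][:,2].max())
save('s5',cv2.resize(im[200:340,220:360],None,fx=4.2,fy=4.2))
```

```text
Fz [1.6 2.  1.4 1.9 1.5 1.7 1.2 1.3 2.6 1.7] 1.6993361264769036
t 21.83 tcp [527.7 -70.5  94.3] shift [-0.2 -0.   0.3] rot [ 0.11  0.01 -0.1 ] F [-0.46  0.48  1.72] w 35.70328360921448 q [-0.26  0.55  1.92 -0.    0.67  1.32]
jar 152 [625.14763228  41.08034786  92.539697  ] 96.88136870236035
```

View pics/s5.png

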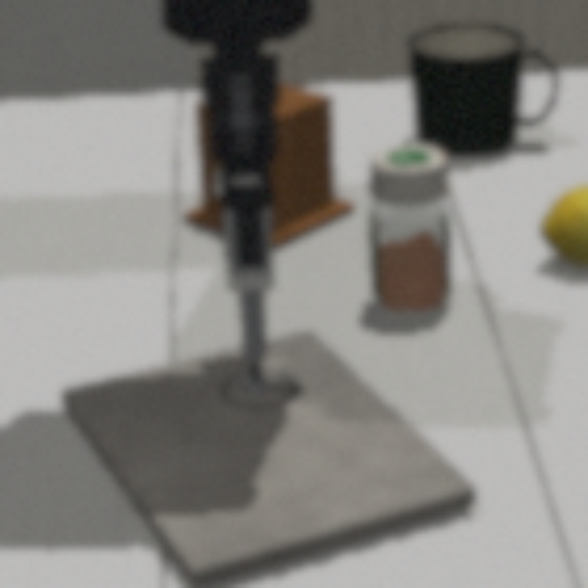

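The foot is inside the ring, but the crop is too coarse to judge centring (ring (260,391), foot tip about (256,381)). One enlarged side and wrist view.

Run:
```python
from h import *
S=np.mean([bot.read_camera('side')[0].astype(float) for _ in range(6)],0)
a=S[265:310,262:302];a=np.clip((a-20)*1.8,0,255).astype(np.uint8)
a=cv2.resize(a,None,fx=12,fy=12,interpolation=cv2.INTER_CUBIC)[:, :400]
im,d,c=shot('wrist');K,Rm,t=c;q=K@(Rm@np.array([527.5,-70.5,16])+t);q=(q[:2]/q[2]).round().astype(int);print('ring wrist px',q)
u=min(max(q[0]-50,0),540);v=min(max(q[1]-68,0),345);b=cv2.resize(im[v:v+135,u:u+100],None,fx=4,fy=4);b=np.clip(b*1.8,0,255).astype(np.uint8);print(u,v)
save('z1',np.hstack([a,b]));f=cam('side')
for p in((527.5,-70.5,16),):
    q=f[0]@(f[1]@np.array(p)+f[2]);print('side proj',q[:2]/q[2])
```

```text
ring wrist px [324 249]
274 181
side proj [280.47730645 290.75993347]
```

View pics/z1.png

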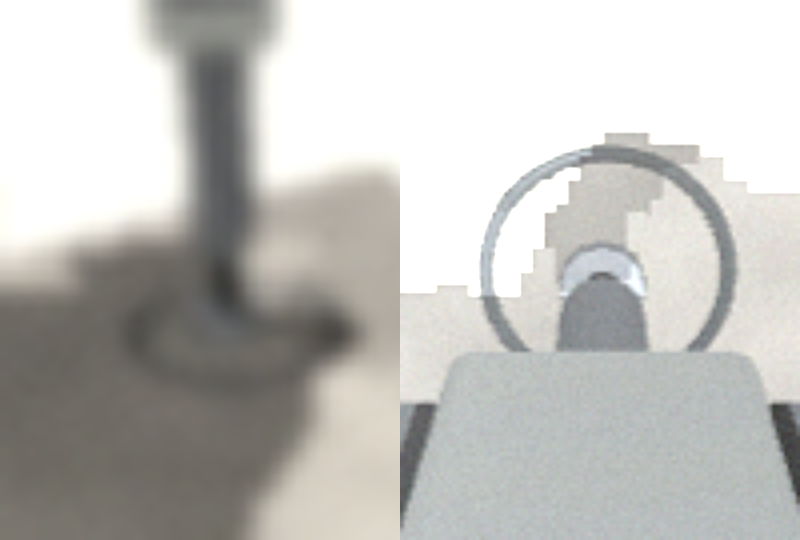

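The wrist view settles it. The ring's centre is near crop (609,271) and the foot's near (603,285) at 6.3 px/mm, so the foot is about 2.5 mm off centre, well within 11 mm. Handing in.

Run:
```python
from h import *
need([527.5,-70.5,94],0); print(bot.hand_in())
```

```text
t 22.18 tcp [527.7 -70.5  94.3] shift [-0.2 -0.   0.3] rot [ 0.12  0.   -0.1 ] F [-0.86  0.19  1.28] w 35.52621025328577 q [-0.26  0.55  1.92 -0.    0.67  1.32]
the job is handed in; nothing more can be done
None
```

I moved the jar off the slab and stood it upright on the bare table at about (628, 52) mm. Then I lifted the thermometer out of its stand, turned it so the display faces the robot, and pressed its foot inside the ring. I handed in at 22.2 s, still holding it; no verdict is reported.

**Last checks:**
- **Foot position:** the wrist view puts the foot about 2.5 mm from the ring's centre.
- **Upright and facing:** the tool is within 0.2° of vertical. The display faces straight back to within about 1°, going by the yaw at which I gripped it.
- **Spring:** about 4.6 mm in, worked out from the tool height. The wrist reads +1.7 N; allowing for about 1 N of thermometer weight, that is roughly 2.7 N on the slab (2.6 N expected half way). The force readings are noisy by about 0.5 N.
- **Grip:** width reads 35.5 mm on the 36 mm head.
- **Jar:** standing upright, released and off the slab.
- **Lemon, mug and heart cutter:** the arm stayed clear of all three. I did not re-measure where they are.

**Disagreement:** the side camera alone put the ring 7–10 mm away from the other estimates in y, because it sees the slab at a shallow angle. I trusted the top and wrist views, and the final wrist close-up confirmed them.

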